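# Show a fresh print to the inspection camera

### The job

Pick the bracket (a flat foot with an upright window frame) off the black build plate and show it to the inspection camera, each time with the middle of its window level with the lens and straight above the round mark on the camera's base: first upright with either of its sides square to the lens for a second, then upright with the toe of its foot pointing straight at the lens for a second, and last with the toe tipped up about 30 degrees, still aimed at the lens, so that the camera sees the underside. The job finishes while you hold it still in the air in that last attitude: do not put it down or let go. Leave the other prints where they are, and do not bump the camera or its stand.

Things in the scene. Friction and masses are not known exactly. Their poses are not given: they have to be found in the camera images.
- bracket: loose white printed bracket, 60 g, toe pointing roughly away from the robot. Origin: under the web, on the underside; x to the toe, y across (its sides look along +y and -y), z up. Foot 8 thick, 44 wide (y), x -16 to 54 mm. Upright web 12 thick (x -6 to 6), 44 wide, 60 high: window 24 wide, z 8 to 34 mm; above it a solid bar, z 34 to 60 mm: grip that from above, across x.
- bracket_window (a point): middle of the bracket's window, at (0, 0, 21 mm) in the bracket's frame; same axes as the bracket
- bracket_toe (a point): middle of the toe's end face (the far end of the foot), at (54, 0, 4 mm) in the bracket's frame; same axes as the bracket
- focus (a point): the point in the air where the bracket's window is to be held: 170 mm straight above the centre of the round mark on the camera stand's base and 120 mm straight in front of the lens. x points level from here to the lens, z up, y across
- lens (a point): centre of the lens's front glass, 170 mm above the table; the lens barrel is 38 mm in diameter and looks along its own -x, roughly towards the robot; behind it the black camera body (52 mm square, top at 196 mm) on a post
- station: the camera stand, fixed during the job. Origin: under the round mark (40 mm across), on the table; x points from the mark to the foot of the post. Aluminium base 280 x 100 x 6 mm, x from -60 to +220 mm; camera and post from x = 120 to 219 mm, up to 196 mm high
- plate: the removed black build plate, 250 x 250 x 4 mm, fixed, flat on the table; origin under its centre; the bracket, pot and gear stand on it in any arrangement, about 140 mm apart
- pot: bystander: white printed ribbed pot, 66 mm across, 65 high; origin under its centre; leave alone
- gear: bystander: white printed gear, 62 mm across, 14 high with a hub 24 mm across and 30 high; origin under its centre; leave alone
- palm: bystander: white printed hand on a round foot, 155 mm high, far out on the table; origin under its foot; leave alone
Things that resemble listed ones, but are neither listed nor needed, are in the scene too. What is shaped like the bracket but blue, orange or yellow is not meant.

How it is judged:
By the outcome, as a careful person would: the job done as asked, in the order asked, and still so for the second after the job is handed in, while the arm keeps its last pose, push and grip.
It also fails if it takes over 54 s, if anything falls off the work surface, if the arm or the gripper's body presses on something with over 40 N, if the wrist force passes 120 N, or if a joint passes its speed limit or range.

### The arm

A 6-joint arm with a two-finger parallel gripper is mounted at the origin on the work surface. World frame = base frame: x ahead of the robot, y to its left, z up, the work surface at z = 0. Lengths are in mm, angles in rad, forces in N, time in s.
With the tool pointing down it reaches from about 275 to 750 mm from the base axis. Payload 10.2 kg.
Tool frame: the origin (TCP) lies between the finger pads; the fingertips stand 17 mm ahead of it and the grasp point (between the pads) lies 2 mm behind it; z points along the fingers, y is the line along which they close (so a half turn about z gives the same grasp; the last joint's range is limited). The gripper opens to 88 mm and grips with 3 to 60 N. Pads are 18 mm wide; open, the fingers measure 123 mm over their backs; the gripper's body (75 mm by 187 mm) begins 45 mm behind the grasp point.
Start: joints at [-1.544, 0.313, 1.498, -0, 1.331, -0.223], TCP at [129.772, -508.715, 255.72] pointing down, gripper open.
Joint ranges: [-2.94, 2.94], [-0.97, 2.17], [0.19, 2.56], [-1.23, 4.37], [0.02, 3.11], [-2.88, 2.88]. Speed limits (rad/s): [2.39, 2.39, 3.01, 3.14, 3.14, 3.14].

### API

Orientations are given as a rotation vector (axis times angle).
In Python, from workcell import ctrl, cams gives the robot as it stands. The module is installed in compiled form; this text tells all that it offers.
- The arm moves only by the tool step_arm, never from a script. Its argument "series" is a list of rows, each a list of 5 numbers: the opening, from -1 (shut) to 1 (fully open), then the shift along the tool's x, y, z in mm, then the turn about the tool's z in rad. In form: [[claw, tx, ty, tz, twist], ...]. A call has 1 to 5 rows; each row shifts and turns the commanded pose from where the row before left it, along the tool's axes as they then stand; what a row does not reach is not made up. A row lasts 1/8 s, in which the tool goes at most 62.5 mm and 10.7 degrees, less where a joint would pass 70% of its speed; a pose out of reach is approached as far as the arm can. A call with a gripper value outside its range is refused whole. The fingers move at their own pace and stop on an object; "force" is the grip in N (left out, the last holds). Time passes only in rows, so rows that do not move let the fingers close. It gives the time, the measured TCP pose, the force, the opening and the grip force at its end, in the units of the state.
- ctrl.read_state(): the state, without advancing time (a new reading comes with each control period).
- cams.capture(name): name is "scene" or "top"; returns a dict with "img" (400x640x3 uint8, blue, green, red), "fx", "fy", "cx", "cy" (pixels), "k1" (the pictures are not rectified: a ray, as slopes to the right and down, at radius r is drawn at 1 + k1 r^2 times it, then the intrinsics apply), "pose" (4x4, takes a point from camera to world coordinates). Camera axes: x right, y down, z forward; pixel columns grow to the right and rows downward; lengths in mm; the calibration is good to about 2 mm. A picture is of the moment at which its call begins. There is no depth.
- ctrl.finish_job(): hands the job in; it is judged then, once.
The state is a dict: "t": time; "qpos": joint angles; "qvel": joint speeds; "joint_torque": joint torques, N m; "ee_pos": TCP position; "orientation": TCP orientation; "ft_force": force on the tool from outside, world axes, zero at the start; "torque": the same for the moment, N m; "width": finger opening in mm; "gripper_force": force on a finger pad.
Only numpy, scipy, OpenCV 4.12 (cv2) and the standard library are available. Lean on these libraries where they do the work, as an engineer would, in place of code of your own. Each camera call takes 0.05 s, during which the arm holds its last target. There are 200 camera calls.

## Working session

There is one attempt and no reset: what is moved stays moved. The work goes in short steps, Python scripts to look and compute and a tool call to move; the robot and the scene stay as the last step left them, time stands still between calls to the robot, and variables do not carry over. Pictures are saved under pics/ and viewed, at most 10 in all, crops included, and the job is handed in when it is done.

Besides the shell and the picture viewer there is one more tool, called after "Request:" in YAML: its name, and indented under it one key for each argument. step_arm: Moves the arm, as the interface text tells. Its arguments: {"type":"object","properties":{"series":{"type":"array","items":{"type":"array","items":{"type":"number"}}},"force":{"type":"number"}},"required":["series"]}

```bash
mkdir -p pics
cat > h.py <<'E'
import numpy as np, cv2
from scipy.spatial.transform import Rotation as R
def pix2ray(c,uv):
    K=np.array([[c['fx'],0,c['cx']],[0,c['fy'],c['cy']],[0,0,1.]])
    n=cv2.undistortPoints(np.float64(uv).reshape(-1,1,2),K,np.array([c['k1'],0,0,0.]))[:,0]
    P=np.array(c['pose']); d=np.c_[n,np.ones(len(n))]@P[:3,:3].T
    return P[:3,3],d
def onplane(c,uv,z):
    o,d=pix2ray(c,uv); return o+d*((z-o[2])/d[:,2])[:,None]
def proj(c,X):
    P=np.linalg.inv(np.array(c['pose'])); K=np.array([[c['fx'],0,c['cx']],[0,c['fy'],c['cy']],[0,0,1.]])
    return cv2.projectPoints(np.float64(X).reshape(-1,1,3),cv2.Rodrigues(P[:3,:3])[0],P[:3,3],K,np.array([c['k1'],0,0,0.]))[0][:,0]
def tri(c1,p1,c2,p2):
    o1,d1=pix2ray(c1,p1);o2,d2=pix2ray(c2,p2);d1=d1[0];d2=d2[0]
    A=np.c_[d1,-d2];s=np.linalg.lstsq(A,o2-o1,rcond=None)[0]
    a=o1+d1*s[0];b=o2+d2*s[1];return (a+b)/2,np.linalg.norm(a-b)
E
python3 - <<'E'
from h import *; from workcell import ctrl,cams
import pickle
s=ctrl.read_state(); print(s)
for n in('scene','top'):
    c=cams.capture(n); pickle.dump(dict(c),open(n+'0.pkl','wb')); cv2.imwrite(f'pics/{n}0.png',c['img'])
    print({k:v for k,v in c.items() if k!='img'})
E
```

```text
{'t': 0.0, 'qpos': array([-1.54438803e+00,  3.13440266e-01,  1.49845088e+00, -1.34767764e-05,
        1.33103015e+00, -2.23430303e-01]), 'qvel': array([ 0.00081858, -0.00092604, -0.00031978, -0.00043405,  0.00110621,
        0.00169772]), 'joint_torque': array([-5.43647730e-04, -4.02211082e+01, -2.52274185e+01,  6.94883522e-02,
        3.52656352e-02, -1.08196537e-04]), 'ee_pos': array([ 129.76829607, -508.46267648,  255.16085355]), 'orientation': array([-3.11579869e+00, -3.91265770e-01, -1.84724604e-04]), 'ft_force': array([-0.67136496,  0.32915466, -0.14642594]), 'torque': array([-0.01956318, -0.00621388, -0.03011062]), 'gripper_force': 0.0, 'width': 87.8954382320735}
{'fx': 403.77728394130594, 'fy': 403.77728394130594, 'cx': 320.16942857113713, 'cy': 199.7309494766895, 'k1': -0.022646370540605896, 'pose': array([[ 6.17407873e-01,  5.48721183e-01, -5.63659988e-01,
         1.10514592e+03],
       [ 7.86495249e-01, -4.44486780e-01,  4.28785175e-01,
        -3.10199528e+02],
       [-1.52559038e-02, -7.08051245e-01, -7.05996241e-01,
         7.82538754e+02],
       [ 0.00000000e+00,  0.00000000e+00,  0.00000000e+00,
         1.00000000e+00]])}
{'fx': 399.0061726955192, 'fy': 399.0061726955192, 'cx': 328.9097195379935, 'cy': 198.8977006491933, 'k1': -0.07514626335946195, 'pose': array([[ 1.18005042e-02, -9.92862803e-01,  1.18676880e-01,
         4.43910133e+02],
       [-9.99930035e-01, -1.18144732e-02,  5.85855511e-04,
         7.42949846e+01],
       [ 8.20430673e-04, -1.18675490e-01, -9.92932755e-01,
         1.13533524e+03],
       [ 0.00000000e+00,  0.00000000e+00,  0.00000000e+00,
         1.00000000e+00]])}
```

View pics/top0.png

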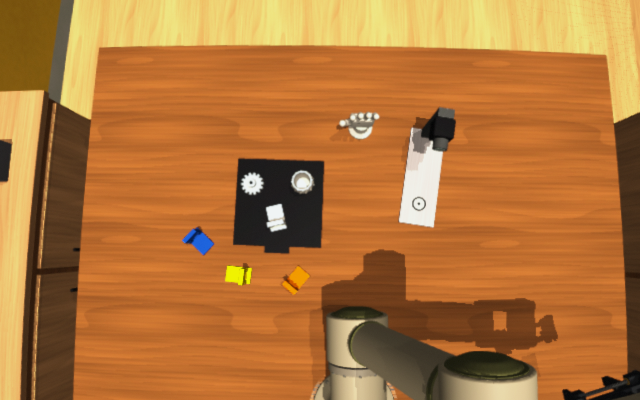

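View pics/scene0.png

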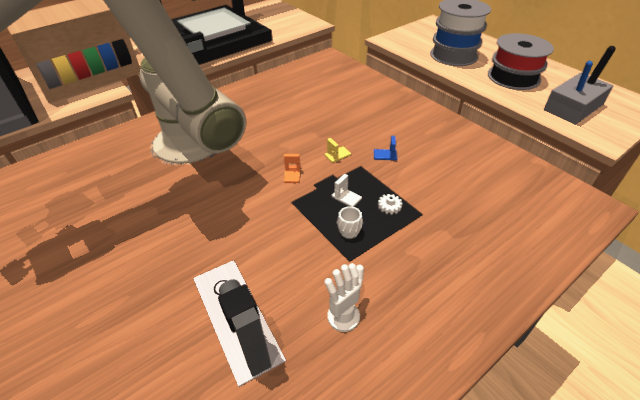

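Top view: white bracket at about (277,217), toe up-image (away from the robot), mark at (419,204), lens near (440,147). The scene view shows it at (345,190). Next I measure, with an enlarged crop.

Run:
```python
from h import *; import pickle
t=pickle.load(open('top0.pkl','rb'));s=pickle.load(open('scene0.pkl','rb'))
a=cv2.resize(t['img'][192:242,252:302],None,fx=8,fy=8,interpolation=cv2.INTER_CUBIC)
b=cv2.resize(s['img'][168:218,322:372],None,fx=8,fy=8,interpolation=cv2.INTER_CUBIC)
cv2.imwrite('pics/crop0.png',np.hstack([a,b]))
a=cv2.resize(t['img'][100:235,390:465],None,fx=4,fy=4,interpolation=cv2.INTER_CUBIC)
b=cv2.resize(s['img'][255:390,185:295],None,fx=4,fy=4,interpolation=cv2.INTER_CUBIC)
cv2.imwrite('pics/crop1.png',np.hstack([a,b]))
hsv=cv2.cvtColor(t['img'],cv2.COLOR_BGR2HSV)
m=((hsv[...,1]<60)&(hsv[...,2]>110)).astype('u1')
for n,(x0,y0,x1,y1),z in(('bracket',(258,198,298,238),12),('station',(385,110,465,235),6)):
    q=np.zeros_like(m);q[y0:y1,x0:x1]=m[y0:y1,x0:x1]
    cs=max(cv2.findContours(q,0,2)[0],key=cv2.contourArea)
    W=onplane(t,cs[:,0],z)[:,:2].astype('f4'); r=cv2.minAreaRect(W); print(n,r,cv2.boxPoints(r).tolist())
# plate
```

```text
bracket ((523.4302978515625, 227.4051513671875), (72.32765197753906, 52.34326934814453), 13.453062057495117) [[482.16998291015625, 244.4451904296875], [494.34759521484375, 193.53817749023438], [564.6906127929688, 210.3651123046875], [552.5130004882812, 261.2721252441406]]
station ((647.0706787109375, -192.17181396484375), (99.72496795654297, 278.93707275390625), 81.75536346435547) [[501.893310546875, -221.5191650390625], [777.947509765625, -261.51873779296875], [792.248046875, -162.824462890625], [516.19384765625, -122.82489013671875]]
```

View pics/crop0.png

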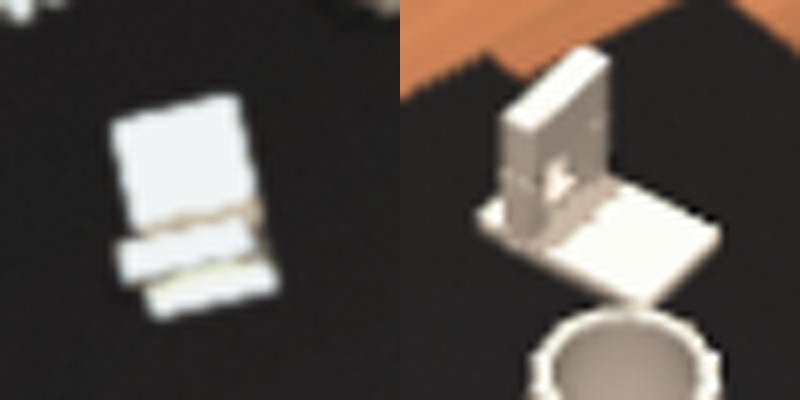

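View pics/crop1.png

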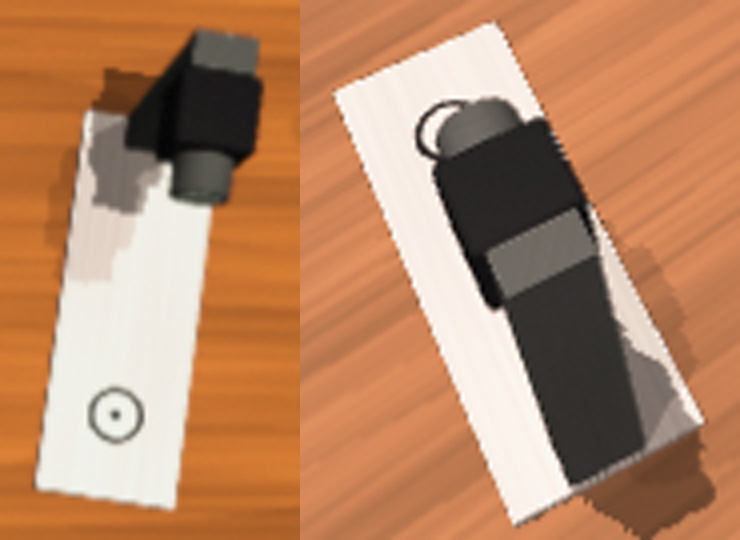

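Crop 0 shows the white bracket's web and foot; crop 1 shows the base and the mark at top pixel (418.6,203). Rows can only twist about the tool's z, so I need to know how tilt can arise. I'll first try reaching past the limit in free air.

Request:
step_arm:
  series:
    - [1, 0, 60, 0, 0]
    - [1, 0, 60, 0, 0]
    - [1, 0, 60, 0, 0]
    - [1, 0, 60, 0, 0]
    - [1, 0, 60, 0, 0]

```text
t: 0.72
ee_pos: [192.5, -759.0, 253.1]
orientation: [3.11, 0.39, 0.002]
ft_force: [1.1, -0.8, 0.5]
width: 88.0
gripper_force: 0.0
```

Request:
step_arm:
  series:
    - [1, 0, 60, 0, 0]
    - [1, 0, 60, 0, 0]

```text
t: 0.98
ee_pos: [200.0, -787.6, 221.1]
orientation: [3.061, 0.384, 0.013]
ft_force: [-0.8, 0.4, 0.7]
width: 87.7
gripper_force: 0.0
```

Run:
```python
from h import *; from workcell import ctrl
s=ctrl.read_state(); print(s['t'],s['qpos'],s['ee_pos'],R.from_rotvec(s['orientation']).as_matrix()[:,2], s['qpos'][[1,2,4]].sum())
```

```text
0.975 [-1.46845586  1.12678824  0.19105738  0.00981261  1.76751829 -0.14517026] [ 200.03226295 -787.61153183  221.05648593] [ 0.01531305 -0.0549102  -0.99837387] 3.0853639078545045
```

Overreach does tilt the tool, outward. Push on, then retreat to see whether the tilt stays.

Request:
step_arm:
  series:
    - [1, 0, 60, 0, 0]
    - [1, 0, 60, 0, 0]
    - [1, 0, 60, 0, 0]
    - [1, 0, 60, 0, 0]

```text
t: 1.48
ee_pos: [210.1, -826.7, 195.6]
orientation: [2.925, 0.367, 0.036]
ft_force: [0.3, -0.2, 0.3]
width: 88.2
gripper_force: 0.0
```

Request:
step_arm:
  series:
    - [1, 0, -60, 0, 0]
    - [1, 0, -60, 0, 0]
    - [1, 0, -60, 0, 0]
    - [1, 0, 0, 0, 0]

```text
t: 1.98
ee_pos: [181.1, -718.3, 172.3]
orientation: [2.937, 0.369, 0.037]
ft_force: [0.5, -1.0, 0.2]
width: 88.1
gripper_force: 0.0
```

Run:
```python
from h import *; from workcell import ctrl
s=ctrl.read_state(); print(s['t'],s['qpos'],s['ee_pos'],R.from_rotvec(s['orientation']).as_matrix()[:,2], s['qpos'][[1,2,4]].sum())
```

```text
1.975 [-1.49197939  0.7737313   0.99377978  0.03586184  1.1939638  -0.18136057] [ 181.11291697 -718.275494    172.30644709] [ 0.04734923 -0.17608087 -0.98323628] 2.9614748809336224
```

The tilt persists at 0.18 rad. Reaching past the outer limit therefore gives the outward tilt I'll need at the end, and reaching past the inner limit should undo it. I'll go inward now to straighten the tool.

Request:
step_arm:
  series:
    - [1, 0, -60, -15, 0]
    - [1, 0, -60, -15, 0]
    - [1, 0, -60, -15, 0]
    - [1, 0, -60, -15, 0]
    - [1, 0, -60, -15, 0]

```text
t: 2.6
ee_pos: [104.7, -424.3, 193.0]
orientation: [2.922, 0.368, 0.036]
ft_force: [-0.6, 0.2, 1.5]
width: 88.1
gripper_force: 0.0
```

Request:
step_arm:
  series:
    - [1, 0, -60, -15, 0]
    - [1, 0, -60, -15, 0]
    - [1, 0, -60, -10, 0]
    - [1, 0, -60, -10, 0]

```text
t: 3.1
ee_pos: [45.3, -204.8, 199.1]
orientation: [2.924, 0.37, 0.034]
ft_force: [-1.8, -0.6, 1.3]
width: 88.6
gripper_force: 0.0
```

```bash
cat > st.py <<'E'
from h import *; from workcell import ctrl
s=ctrl.read_state(); print(s['t'],s['qpos'].round(3),s['ee_pos'].round(1));print(R.from_rotvec(s['orientation']).as_matrix().round(4))
E
python3 st.py
```

```text
3.1 [-2.142 -0.637  2.438  0.151  1.21  -0.867] [  45.3 -204.8  199.1]
[[ 0.9686  0.2443  0.0469]
 [ 0.2487 -0.9501 -0.1881]
 [-0.0014  0.1939 -0.981 ]]
```

No straightening here, and it's close to the base. I'll cancel the tilt on the +y side instead with an outward overreach, turning the gripper to the grasp yaw on the way.

Request:
step_arm:
  series:
    - [1, 54, -9, -17, 0]
    - [1, 54, -9, -17, 0]
    - [1, 54, -9, -17, 0]
    - [1, 54, -9, -17, 0]
    - [1, 54, -9, -17, 0]

```text
t: 3.72
ee_pos: [194.2, -139.8, 245.3]
orientation: [2.938, 0.366, 0.035]
ft_force: [-0.2, -1.3, -0.3]
width: 87.9
gripper_force: 0.0
```

Request:
step_arm:
  series:
    - [1, 0, 0, 0, -0.18]
    - [1, 0, 0, 0, -0.18]
    - [1, 0, 0, 0, -0.18]
    - [1, 0, 0, 0, -0.18]
    - [1, 0, 0, 0, -0.18]

```text
t: 4.35
ee_pos: [193.2, -140.3, 244.8]
orientation: [2.488, 1.62, -0.086]
ft_force: [0.9, -0.5, -0.4]
width: 88.3
gripper_force: 0.0
```

Request:
step_arm:
  series:
    - [1, 0, 0, 0, -0.18]
    - [1, 0, 0, 0, -0.18]
    - [1, 0, 0, 0, -0.18]
    - [1, 0, 0, 0, -0.11]

```text
t: 4.85
ee_pos: [193.2, -140.3, 244.8]
orientation: [1.857, 2.347, -0.164]
ft_force: [0.1, -0.4, -0.9]
width: 87.9
gripper_force: 0.0
```

```bash
cat >> st.py <<'E'
import sys
M=R.from_rotvec(s['orientation']).as_matrix(); g=lambda w:(M.T@np.array(w)).round(1)
if len(sys.argv)>1:
    for a in sys.argv[1:]: print(a,g([float(v) for v in a.split(',')]))
E
python3 st.py " -16,60,0" " -43,42,0" "0,0,50"
```

```text
4.85 [-1.093 -0.498  2.263 -0.043  1.2   -1.313] [ 193.2 -140.3  244.8]
[[-0.2257  0.9731  0.0452]
 [ 0.9574  0.2301 -0.1746]
 [-0.1803  0.0039 -0.9836]]
 -16,60,0 [ 61.1  -1.8 -11.2]
 -43,42,0 [ 49.9 -32.2  -9.3]
0,0,50 [ -9.    0.2 -49.2]
```

Request:
step_arm:
  series:
    - [1, 43, 40, -23, 0]
    - [1, 43, 40, -23, 0]
    - [1, 43, 40, -23, 0]
    - [1, 43, 40, -23, 0]

```text
t: 5.35
ee_pos: [279.9, 12.6, 289.2]
orientation: [1.864, 2.346, -0.155]
ft_force: [0.3, -1.0, 0.4]
width: 88.6
gripper_force: 0.0
```

Request:
step_arm:
  series:
    - [1, 59, -10, -11, 0]
    - [1, 59, -10, -11, 0]
    - [1, 59, -10, -11, 0]
    - [1, 59, -10, -11, 0]
    - [1, 59, -10, -11, 0]

```text
t: 5.98
ee_pos: [169.3, 279.9, 292.1]
orientation: [1.866, 2.35, -0.15]
ft_force: [1.6, -0.6, 1.1]
width: 88.2
gripper_force: 0.0
```

Request:
step_arm:
  series:
    - [1, 59, -10, -11, 0]
    - [1, 52, -28, -10, 0]
    - [1, 52, -28, -10, 0]
    - [1, 52, -28, -10, 0]
    - [1, 52, -28, -10, 0]

```text
t: 6.6
ee_pos: [-12.5, 516.8, 295.8]
orientation: [1.867, 2.352, -0.152]
ft_force: [0.9, -0.1, 0.0]
width: 88.1
gripper_force: 0.0
```

```bash
python3 st.py " -16,60,0" " -43,42,0" "0,0,50"
```

```text
6.6 [ 1.4    0.356  1.342 -0.07   1.597  1.175] [-12.5 516.8 295.8]
[[-0.2231  0.9739  0.0427]
 [ 0.9602  0.2271 -0.1624]
 [-0.1679  0.0048 -0.9858]]
 -16,60,0 [ 61.2  -2.  -10.4]
 -43,42,0 [ 49.9 -32.3  -8.7]
0,0,50 [ -8.4   0.2 -49.3]
```

Request:
step_arm:
  series:
    - [1, 61, -3, -10, 0]
    - [1, 61, -3, -10, 0]
    - [1, 61, -3, -10, 0]
    - [1, 61, -3, -10, 0]
    - [1, 61, -3, -10, 0]

```text
t: 7.22
ee_pos: [-79.9, 741.4, 278.6]
orientation: [1.876, 2.361, -0.136]
ft_force: [4.1, -35.3, 37.9]
width: 88.1
gripper_force: 0.0
```

Request:
step_arm:
  series:
    - [1, 61, -3, -10, 0]
    - [1, 61, -3, -10, 0]
    - [1, 61, -3, -10, 0]

```text
t: 7.6
ee_pos: [-111.0, 774.4, 234.3]
orientation: [1.917, 2.418, -0.038]
ft_force: [0.8, 0.1, -0.8]
width: 88.2
gripper_force: 0.0
```

```bash
python3 st.py " -16,60,0" " -43,42,0" "0,0,50"
```

```text
7.6 [ 1.572  1.112  0.186 -0.03   1.896  1.334] [-111.   774.4  234.3]
[[-0.2269  0.9735  0.0284]
 [ 0.9721  0.2282 -0.0537]
 [-0.0587  0.0155 -0.9982]]
 -16,60,0 [62.  -1.9 -3.7]
 -43,42,0 [ 50.6 -32.3  -3.5]
0,0,50 [ -2.9   0.8 -49.9]
```

Request:
step_arm:
  series:
    - [1, 30, 0, 0, 0]
    - [1, 30, 0, 0, 0]
    - [1, 30, 0, 0, 0]
    - [1, 0, 0, 0, 0]

```text
t: 8.1
ee_pos: [-120.1, 791.4, 210.1]
orientation: [1.938, 2.445, 0.012]
ft_force: [-0.3, 0.4, -0.2]
width: 87.9
gripper_force: 0.0
```

```bash
python3 st.py
```

```text
8.1 [ 1.582  1.143  0.186 -0.023  1.82   1.346] [-120.1  791.4  210.1]
[[-0.228   0.9734  0.022 ]
 [ 0.9736  0.2282 -0.0077]
 [-0.0125  0.0197 -0.9997]]
```

Run:
```python
from h import *; import pickle
t=pickle.load(open('top0.pkl','rb'));s=pickle.load(open('scene0.pkl','rb'))
f=lambda L,ox,oy,k:[(ox+(a+.5)/k-.5,oy+(b+.5)/k-.5) for a,b in L]
F=onplane(t,f([(110,121),(239,93),(155,321),(281,290)],252,192,8),12)[:,:2]
toe=(F[0]+F[1])/2;heel=(F[2]+F[3])/2;d=toe-heel
print(F,toe,heel,np.linalg.norm(d),np.degrees(np.arctan2(d[1],d[0])),'origin top',heel+d*16/70)
w=F[0]-F[1];w2=F[2]-F[3];print('yaw widths',[np.degrees(np.arctan2(-v[0],v[1])) for v in(w,w2)],np.linalg.norm(w))
W=onplane(t,f([(116,243),(243,217),(257,250),(123,284)],252,192,8),64)[:,:2];print('webtop',W.mean(0))
# scene: web top corners, foot toe corners
W=onplane(s,f([(500-400,118),(583-400,45),(610-400,62),(528-400,130)],322,168,8),64)[:,:2];print('webtop scene',W.mean(0),W)
print('toe corners scene',onplane(s,f([(720-400,233),(648-400,297)],322,168,8),12)[:,:2])
print('mark',onplane(t,f([(116,414)],390,100,4),6), 'lens top', onplane(t,f([(201,200)],390,100,4),170))
print('base corners scene',onplane(s,f([(334-300,93),(497-300,22),(704-300,422),(514-300,524)],185,255,4),6))
u=np.array([np.cos(-.1439),np.sin(-.1439)]);print('lens pred',np.array([567.9,-180.7])+120*u)
```

```text
[[553.79740211 254.91077281]
 [564.32674406 209.36363761]
 [483.33417382 236.94416927]
 [494.81253747 192.8056888 ]] [559.06207308 232.13720521] [489.07335565 214.87492904] 72.08610648024462 13.855111033308633 origin top [505.07077677 218.82059216]
yaw widths [np.float64(13.016667849819711), np.float64(14.57708412451575)] 46.74835363273127
webtop [505.96782729 220.05935487]
webtop scene [503.81690549 218.37316898] [[503.41338414 194.73586113]
 [492.9534195  239.60684716]
 [505.21410894 240.99926696]
 [513.68670939 198.15070068]]
toe corners scene [[551.57784325 252.46986327]
 [559.04741359 213.3504315 ]]
mark [[ 569.77289814 -181.60589518    6.        ]] lens top [[ 686.20602849 -200.12669012  170.        ]]
base corners scene [[ 501.42579627 -222.91983891    6.        ]
 [ 516.00690638 -124.08093689    6.        ]
 [ 792.10625278 -165.42787469    6.        ]
 [ 776.86969604 -263.33089469    6.        ]]
lens pred [ 686.65970986 -197.90846632]
```

Request:
step_arm:
  series:
    - [1, -50, 34, 0, 0]
    - [1, -50, 34, 0, 0]
    - [1, -50, 34, 0, 0]
    - [1, -50, 34, 0, 0]
    - [1, -50, 34, 0, 0]

```text
t: 8.72
ee_pos: [82.4, 612.2, 219.9]
orientation: [1.939, 2.445, 0.017]
ft_force: [-0.0, 0.5, 0.8]
width: 88.1
gripper_force: 0.0
```

Request:
step_arm:
  series:
    - [1, -50, 34, 0, 0]
    - [1, -50, 34, 0, 0]
    - [1, -50, 34, 0, 0]
    - [1, -50, 34, 0, 0]
    - [1, -50, 34, 0, 0]

```text
t: 9.35
ee_pos: [305.2, 407.6, 226.4]
orientation: [1.937, 2.444, 0.018]
ft_force: [0.9, 1.4, 0.2]
width: 88.1
gripper_force: 0.0
```

Request:
step_arm:
  series:
    - [1, -50, 34, 0, 0]
    - [1, -50, 34, 0, 0]
    - [1, -50, 34, 0, 0]
    - [1, 0, 0, 0, 0]

```text
t: 9.85
ee_pos: [439.9, 283.4, 229.9]
orientation: [1.943, 2.437, 0.016]
ft_force: [-0.0, 0.3, 0.0]
width: 88.4
gripper_force: 0.0
```

```bash
cat >> st.py <<'E'
print('to grasp', g(np.array([505.2,219.2,51])-s['ee_pos']))
E
python3 st.py
```

```text
9.85 [ 0.355  0.322  1.555 -0.017  1.243  0.136] [439.9 283.4 229.9]
[[-0.2229  0.9745  0.0255]
 [ 0.9748  0.2231 -0.0074]
 [-0.0129  0.0232 -0.9996]]
to grasp [-74.8  45.1 181. ]
```

Request:
step_arm:
  series:
    - [1, -37, 22, 20, -0.01]
    - [1, -37, 22, 20, 0]
    - [1, 0, 0, 40, 0]
    - [1, 0, 0, 40, 0]
    - [1, 0, 0, 0, 0]

```text
t: 10.48
ee_pos: [498.5, 223.5, 109.3]
orientation: [1.926, 2.456, 0.008]
ft_force: [0.4, 0.3, 0.2]
width: 87.9
gripper_force: 0.0
```

```bash
python3 st.py
python3 - <<'E'
from h import *; from workcell import cams
t=cams.capture('scene'); 
cv2.imwrite('pics/s1.png',cv2.resize(t['img'][90:240,260:460],None,fx=4,fy=4,interpolation=cv2.INTER_CUBIC))
E
```

```text
10.475 [ 0.212  0.51   1.62  -0.015  0.994 -0.021] [498.5 223.5 109.3]
[[-0.2384  0.971   0.019 ]
 [ 0.9711  0.2386 -0.0086]
 [-0.0129  0.0163 -0.9998]]
to grasp [-5.   4.6 58.5]
```

View pics/s1.png

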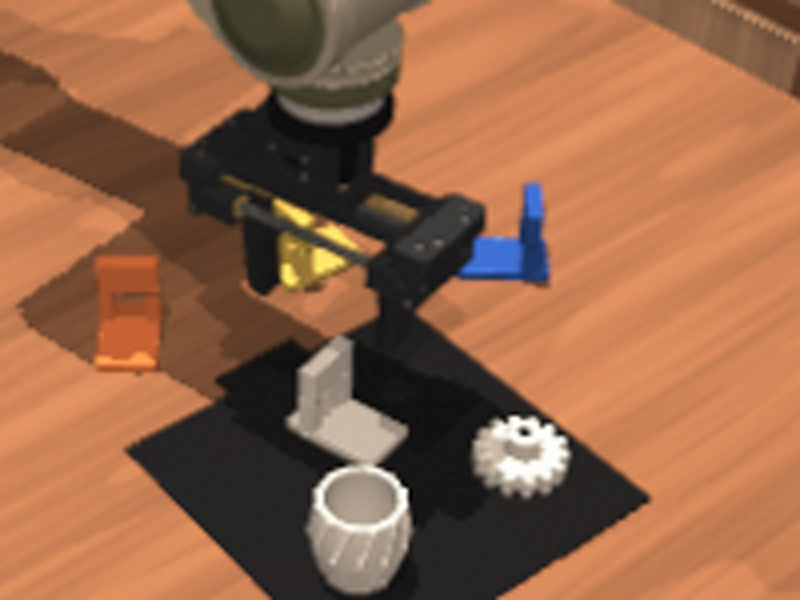

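The picture shows the gripper straddling the bracket along its x, clear of the pot and the gear. I'll descend and grip.

Request:
step_arm:
  series:
    - [1, -5, 5, 20, 0]
    - [1, 0, 0, 20, 0]
    - [1, 0, 0, 18, 0]
    - [1, 0, 0, 0, 0]

```text
t: 11.02
ee_pos: [506.7, 219.2, 52.8]
orientation: [1.925, 2.454, 0.011]
ft_force: [-0.0, 0.5, -0.2]
width: 87.9
gripper_force: 0.0
```

Request:
step_arm:
  series:
    - [-1, 0, 0, 0, 0]
    - [-1, 0, 0, 0, 0]
    - [-1, 0, 0, 0, 0]
    - [-1, 0, 0, 0, 0]
    - [-1, 0, 0, 0, 0]
  force: 30

```text
t: 11.65
ee_pos: [506.7, 219.0, 52.6]
orientation: [1.926, 2.454, 0.012]
ft_force: [0.6, -0.3, -0.1]
width: 40.6
gripper_force: 0.0
```

```bash
python3 st.py
```

```text
11.65 [ 0.201  0.605  1.641 -0.016  0.876 -0.029] [506.7 219.   52.6]
[[-0.2377  0.9711  0.0222]
 [ 0.9713  0.2379 -0.008 ]
 [-0.0131  0.0197 -0.9997]]
to grasp [ 0.6 -1.4  1.6]
```

Request:
step_arm:
  series:
    - [-1, 0, 0, 0, 0]
    - [-1, 0, 0, 0, 0]
    - [-1, 0, 0, 0, 0]
    - [-1, 0, 0, 0, 0]
  force: 40

```text
t: 12.15
ee_pos: [506.6, 218.9, 52.6]
orientation: [1.926, 2.454, 0.011]
ft_force: [-0.8, -0.3, 1.4]
width: 11.7
gripper_force: 40.0
```

Request:
step_arm:
  series:
    - [-1, 0, 0, -10, 0]
    - [-1, 0, 0, -30, 0]
    - [-1, 0, 0, -50, 0]
    - [-1, 0, 0, -50, 0]
    - [-1, 0, 0, -50, 0]

```text
t: 12.78
ee_pos: [502.2, 220.4, 244.9]
orientation: [1.925, 2.454, 0.013]
ft_force: [0.6, 0.3, -0.4]
width: 12.0
gripper_force: 40.0
```

```bash
python3 st.py
```

```text
12.775 [ 0.205  0.364  1.456 -0.013  1.301 -0.032] [502.2 220.4 244.9]
[[-0.2377  0.9711  0.023 ]
 [ 0.9712  0.2379 -0.0078]
 [-0.013   0.0205 -0.9997]]
to grasp [  0.6  -1.3 193.9]
```

Request:
step_arm:
  series:
    - [-1, -58, -4, 0, 0]
    - [-1, -58, -4, 0, 0]
    - [-1, -58, -4, 0, 0]
    - [-1, -58, -4, 0, 0]
    - [-1, -58, -4, 0, 0]

```text
t: 13.4
ee_pos: [552.0, -67.8, 246.8]
orientation: [1.925, 2.453, 0.012]
ft_force: [0.7, -0.3, -0.9]
width: 11.7
gripper_force: 40.0
```

Request:
step_arm:
  series:
    - [-1, -58, -4, 0, -0.17]
    - [-1, 0, 0, 0, -0.17]
    - [-1, 0, 0, 0, -0.17]
    - [-1, 0, 0, 0, -0.17]
    - [-1, 0, 0, 0, -0.17]

```text
t: 14.02
ee_pos: [561.8, -123.2, 247.2]
orientation: [0.734, 3.03, -0.004]
ft_force: [0.9, -0.4, -0.5]
width: 11.7
gripper_force: 40.0
```

Request:
step_arm:
  series:
    - [-1, 0, 0, 0, -0.17]
    - [-1, 0, 0, 0, -0.16]
    - [-1, 0, 0, 0, 0]

```text
t: 14.4
ee_pos: [561.8, -123.2, 247.1]
orientation: [0.237, 3.109, -0.01]
ft_force: [-0.7, -0.3, -0.7]
width: 11.5
gripper_force: 40.0
```

```bash
cat >> st.py <<'E'
y=M[:,1]; print('toe yaw',np.degrees(np.arctan2(y[1],y[0])),'pitch up',np.degrees(np.arcsin(y[2])))
w=s['ee_pos']+M@[0,0,27.6]; print('window',w,'to focus',g(np.array([568.5,-181.3,170])-w))
E
python3 st.py
```

```text
14.4 [-0.42   0.418  1.372  0.002  1.328 -1.839] [ 561.8 -123.2  247.1]
[[-0.9882  0.1516  0.0227]
 [ 0.1514  0.9884 -0.0082]
 [-0.0237 -0.0047 -0.9997]]
to grasp [112.5 330.8 192. ]
toe yaw 81.28203129086263 pitch up -0.2681845865094495
window [ 562.4681442  -123.4509672   219.54056357] to focus [-13.5 -56.   50.1]
```

Request:
step_arm:
  series:
    - [-1, -13, -56, 0, -0.01]
    - [-1, 0, 0, 25, 0]
    - [-1, 0, 0, 25, 0]
    - [-1, 0, 0, 0, 0]
    - [-1, 0, 0, 0, 0]

```text
t: 15.02
ee_pos: [567.8, -181.1, 198.5]
orientation: [0.221, 3.109, -0.011]
ft_force: [-0.6, -0.7, -0.8]
width: 11.6
gripper_force: 40.0
```

```bash
python3 st.py
python3 - <<'E'
from h import *; from workcell import cams
import pickle
T={n:cams.capture(n) for n in('scene','top')}; pickle.dump({k:dict(v) for k,v in T.items()},open('p1.pkl','wb'))
f=np.array([568.5,-181.3,170]); o=[]
for n,c in T.items():
    u=proj(c,f)[0]; print(n,u); x,y=int(u[0])-50,int(u[1])-60
    print(x,y); o.append(cv2.resize(c['img'][y:y+120,x:x+100],None,fx=4,fy=4,interpolation=cv2.INTER_CUBIC))
cv2.imwrite('pics/p1.png',np.hstack(o))
E
```

```text
15.025 [-0.507  0.502  1.374  0.004  1.24  -1.937] [ 567.8 -181.1  198.5]
[[-0.9896  0.1416  0.0237]
 [ 0.1414  0.9899 -0.0088]
 [-0.0247 -0.0054 -0.9997]]
to grasp [122.2 388.1 142.4]
toe yaw 81.86228293315956 pitch up -0.30872244121576387
window [ 568.47711391 -181.29389171  170.89592891] to focus [-0.   0.   0.9]
scene [207.67135503 241.51923109]
157 181
top [433.43056785 196.40177795]
383 136
```

View pics/p1.png

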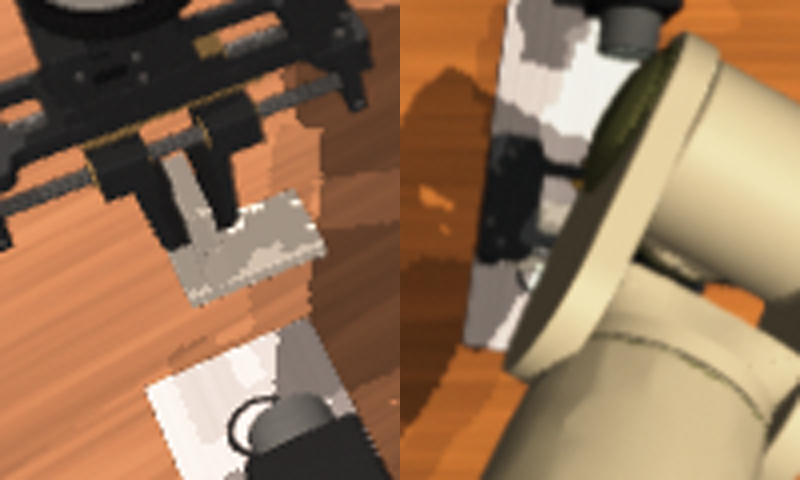

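The scene view shows the bracket upright, toe to image right, held by the bar. I'll check the predicted corner positions against the picture: toe lower corner ~(325,252), toe far top corner ~(290,190), heel bottom corner ~(195,303), all in crop pixels.

Run:
```python
from h import *; import pickle
from workcell import ctrl
c=pickle.load(open('p1.pkl','rb'))['scene']; s=ctrl.read_state(); M=R.from_rotvec(s['orientation']).as_matrix()
# tool: bracket x=tool y, z=-tool z, y = z cross x
B=np.c_[M[:,1],np.cross(-M[:,2],M[:,1]),-M[:,2]]; o=s['ee_pos']-B@[0,0,48.6]
for p in([54,22,8],[54,-22,8],[54,-22,0],[-16,-22,0],[-16,-22,8],[54,22,0]):
    u=proj(c,o+B@p)[0]; print(p,((u-[157,181]+.5)*4-.5).round(0))
```

```text
[54, 22, 8] [296. 190.]
[54, -22, 8] [328. 246.]
[54, -22, 0] [330. 256.]
[-16, -22, 0] [196. 313.]
[-16, -22, 8] [193. 303.]
[54, 22, 0] [299. 200.]
```

Request:
step_arm:
  series:
    - [-1, 0, 0, 1, 0]
    - [-1, 0, 0, 0, 0]
    - [-1, 0, 0, 0, 0]
    - [-1, 0, 0, 0, 0]
    - [-1, 0, 0, 0, 0]

```text
t: 15.75
ee_pos: [567.5, -181.0, 196.2]
orientation: [0.219, 3.111, -0.01]
ft_force: [0.1, -1.0, -0.2]
width: 11.7
gripper_force: 40.0
```

Request:
step_arm:
  series:
    - [-1, 0, 0, 0, 0]
    - [-1, 0, 0, 0, 0]
    - [-1, 0, 0, 0, 0]
    - [-1, 0, 0, 0, 0]
    - [-1, 0, 0, 0, 0]

```text
t: 16.38
ee_pos: [567.5, -181.0, 196.2]
orientation: [0.219, 3.111, -0.01]
ft_force: [0.2, -0.3, -0.5]
width: 11.7
gripper_force: 40.0
```

Measured and predicted corners agree to 1–2 px. I'll trim up 1 mm, hold a full second, then turn toe-on.

Request:
step_arm:
  series:
    - [-1, -0.8, 0, -1.3, 0]
    - [-1, 0, 0, 0, 0]
    - [-1, 0, 0, 0, 0]
    - [-1, 0, 0, 0, 0]
    - [-1, 0, 0, 0, 0]

```text
t: 17.0
ee_pos: [568.2, -181.1, 197.5]
orientation: [0.219, 3.111, -0.01]
ft_force: [-0.2, 0.3, -1.4]
width: 11.5
gripper_force: 40.0
```

Request:
step_arm:
  series:
    - [-1, 0, 0, 0, 0]
    - [-1, 0, 0, 0, 0]
    - [-1, 0, 0, 0, 0]
    - [-1, 0, 0, 0, 0]
    - [-1, 0, 0, 0, 0]

```text
t: 17.62
ee_pos: [568.2, -181.0, 197.5]
orientation: [0.219, 3.111, -0.01]
ft_force: [-0.2, -0.1, -0.4]
width: 11.5
gripper_force: 40.0
```

Request:
step_arm:
  series:
    - [-1, 0, 0, 0, 0.17]
    - [-1, 0, 0, 0, 0.17]
    - [-1, 0, 0, 0, 0.17]
    - [-1, 0, 0, 0, 0.17]
    - [-1, 0, 0, 0, 0.17]

```text
t: 18.25
ee_pos: [568.2, -181.1, 197.5]
orientation: [1.49, 2.739, 0.006]
ft_force: [-0.9, -0.3, 0.3]
width: 11.2
gripper_force: 40.0
```

Request:
step_arm:
  series:
    - [-1, 0, 0, 0, 0.18]
    - [-1, 0, 0, 0, 0.18]
    - [-1, 0, 0, 0, 0.18]
    - [-1, 0, 0, 0, 0.18]
    - [-1, 0, 0, 0, 0]

```text
t: 18.88
ee_pos: [568.2, -181.1, 197.5]
orientation: [2.354, 2.049, 0.018]
ft_force: [0.2, -0.7, 0.0]
width: 11.6
gripper_force: 40.0
```

Request:
step_arm:
  series:
    - [-1, 0, 0, 0, 0]
    - [-1, 0, 0, 0, 0]

```text
t: 19.12
ee_pos: [568.2, -181.1, 197.5]
orientation: [2.354, 2.05, 0.018]
ft_force: [1.1, 0.3, 0.0]
width: 11.6
gripper_force: 40.0
```

```bash
python3 st.py
```

```text
19.125 [-0.506  0.505  1.373  0.004  1.241 -0.37 ] [ 568.2 -181.1  197.5]
[[ 0.1375  0.9903  0.0221]
 [ 0.9905 -0.1374 -0.008 ]
 [-0.0048  0.023  -0.9997]]
to grasp [ 388.5 -120.8  141.9]
toe yaw -7.8974075311077065 pitch up 1.318822588427212
window [ 568.82325809 -181.28251957  169.88898234] to focus [-0.1 -0.3 -0.1]
```

Request:
step_arm:
  series:
    - [-1, 0, 0, 0, 0.005]
    - [-1, 0, 0, 0, 0]
    - [-1, 0, 0, 0, 0]
    - [-1, 0, 0, 0, 0]
    - [-1, 0, 0, 0, 0]

```text
t: 19.75
ee_pos: [568.2, -181.1, 197.5]
orientation: [2.361, 2.041, 0.018]
ft_force: [-0.2, 0.3, -0.5]
width: 11.5
gripper_force: 40.0
```

Request:
step_arm:
  series:
    - [-1, 0, 0, 0, 0]
    - [-1, 0, 0, 0, 0]
    - [-1, 0, 0, 0, 0]
    - [-1, 0, 0, 0, 0]
    - [-1, 0, 0, 0, 0]

```text
t: 20.38
ee_pos: [568.2, -181.1, 197.5]
orientation: [2.361, 2.041, 0.018]
ft_force: [0.7, -0.2, -0.7]
width: 11.2
gripper_force: 40.0
```

Request:
step_arm:
  series:
    - [-1, 0, 0, -50, 0]
    - [-1, 0, 0, -50, 0]
    - [-1, 0, 0, -50, 0]
    - [-1, 0, 0, -50, 0]

```text
t: 20.88
ee_pos: [563.5, -179.3, 399.2]
orientation: [2.361, 2.041, 0.018]
ft_force: [1.0, 0.6, 0.7]
width: 11.6
gripper_force: 40.0
```

Request:
step_arm:
  series:
    - [-1, 50, 6, 0, 0]
    - [-1, 50, 6, 0, 0]
    - [-1, 0, 50, 0, 0]
    - [-1, 0, 0, 0, 0]

```text
t: 21.38
ee_pos: [641.7, -89.5, 395.0]
orientation: [2.363, 2.045, 0.015]
ft_force: [0.2, -0.4, -0.3]
width: 11.3
gripper_force: 40.0
```

```bash
python3 st.py
```

```text
21.375 [-3.190e-01  5.710e-01  7.630e-01 -1.000e-03  1.788e+00 -1.750e-01] [641.7 -89.5 395. ]
[[ 0.1435  0.9895  0.0182]
 [ 0.9896 -0.1434 -0.0068]
 [-0.0041  0.019  -0.9998]]
to grasp [ 287.3 -185.9  339.3]
toe yaw -8.245750564320455 pitch up 1.0886203593468324
window [642.19043666 -89.70881193 367.37155381] to focus [-100.4  -63.5  196.6]
```

Request:
step_arm:
  series:
    - [-1, 0, 25, 0, 0]
    - [-1, 0, 25, 0, 0]
    - [-1, 0, 25, 0, 0]
    - [-1, 0, 25, 0, 0]
    - [-1, 0, 25, 0, 0]

```text
t: 22.0
ee_pos: [732.2, -103.5, 382.2]
orientation: [2.35, 2.032, 0.038]
ft_force: [0.4, 0.0, -0.4]
width: 11.3
gripper_force: 40.0
```

Request:
step_arm:
  series:
    - [-1, 0, 30, 0, 0]
    - [-1, 0, 30, 0, 0]
    - [-1, 0, 30, 0, 0]
    - [-1, 0, 30, 0, 0]

```text
t: 22.5
ee_pos: [765.6, -108.5, 345.7]
orientation: [2.315, 2.002, 0.097]
ft_force: [0.5, -0.6, -0.9]
width: 11.9
gripper_force: 40.0
```

```bash
python3 st.py
```

```text
22.5 [-0.295  0.967  0.188  0.011  1.885 -0.146] [ 765.6 -108.5  345.7]
[[ 0.1444  0.9844  0.1   ]
 [ 0.9895 -0.1432 -0.0191]
 [-0.0045  0.1017 -0.9948]]
to grasp [ 288.  -333.3  260.9]
toe yaw -8.276466099636856 pitch up 5.839584444049701
window [ 768.35834629 -109.0655815   318.27570303] to focus [ -99.7 -201.5  128.9]
```

Request:
step_arm:
  series:
    - [-1, 0, 50, -25, 0]
    - [-1, 0, 50, -25, 0]
    - [-1, 0, 50, -25, 0]
    - [-1, 0, 50, -25, 0]
    - [-1, 0, 50, -25, 0]

```text
t: 23.12
ee_pos: [776.7, -110.5, 394.2]
orientation: [2.223, 1.923, 0.238]
ft_force: [0.2, -0.9, -0.7]
width: 11.7
gripper_force: 40.0
```

```bash
python3 st.py
```

```text
23.125 [-0.3    0.909  0.187  0.036  1.796 -0.144] [ 776.7 -110.5  394.2]
[[ 0.1443  0.9586  0.2456]
 [ 0.9895 -0.1387 -0.0399]
 [-0.0041  0.2488 -0.9685]]
to grasp [ 288.5 -391.4  252.6]
toe yaw -8.235884614253276 pitch up 14.405724456607132
window [ 783.45464323 -111.65025342  367.48055749] to focus [ -99.1 -245.5  141.3]
```

Request:
step_arm:
  series:
    - [-1, 0, 50, -20, 0]
    - [-1, 0, 50, -20, 0]
    - [-1, 0, 50, -20, 0]
    - [-1, 0, 50, -20, 0]
    - [-1, 0, 50, -20, 0]

```text
t: 23.75
ee_pos: [785.2, -112.1, 442.7]
orientation: [2.13, 1.843, 0.366]
ft_force: [-0.4, -0.4, 0.1]
width: 12.0
gripper_force: 40.0
```

```bash
python3 st.py
```

```text
23.75 [-0.306  0.856  0.188  0.059  1.706 -0.143] [ 785.2 -112.1  442.7]
[[ 0.1442  0.9131  0.3815]
 [ 0.9895 -0.1316 -0.0591]
 [-0.0038  0.386  -0.9225]]
to grasp [ 288.9 -450.5  234.9]
toe yaw -8.20204038445412 pitch up 22.707570700489395
window [ 795.74624133 -113.70288646  417.20125816] to focus [ -98.7 -294.   145.3]
```

Request:
step_arm:
  series:
    - [-1, 0, 50, -10, 0]
    - [-1, 0, 50, -10, 0]
    - [-1, 0, 50, -10, 0]
    - [-1, 0, 50, -10, 0]

```text
t: 24.25
ee_pos: [800.9, -114.6, 465.2]
orientation: [2.055, 1.779, 0.458]
ft_force: [-0.0, -0.8, -0.7]
width: 11.7
gripper_force: 40.0
```

```bash
python3 st.py
```

```text
24.25 [-0.308  0.839  0.188  0.076  1.612 -0.142] [ 800.9 -114.6  465.2]
[[ 0.1442  0.8646  0.4812]
 [ 0.9895 -0.1242 -0.0733]
 [-0.0036  0.4868 -0.8735]]
to grasp [ 289.1 -498.8  195.1]
toe yaw -8.17438627888166 pitch up 29.129181193689966
window [ 814.17801772 -116.57264932  441.09626257] to focus [ -98.5 -336.4  123.3]
```

Request:
step_arm:
  series:
    - [-1, 0, 50, -10, 0]

```text
t: 24.38
ee_pos: [803.0, -114.9, 473.8]
orientation: [2.036, 1.762, 0.481]
ft_force: [0.8, -0.7, -1.2]
width: 11.6
gripper_force: 40.0
```

Request:
step_arm:
  series:
    - [-1, 0, -50, 28, 0]
    - [-1, 0, -50, 28, 0]
    - [-1, 0, -50, 28, 0]
    - [-1, 0, -50, 28, 0]
    - [-1, 0, 0, 0, 0]

```text
t: 25.0
ee_pos: [712.6, -102.7, 306.9]
orientation: [2.047, 1.772, 0.474]
ft_force: [0.6, -0.6, 1.0]
width: 11.5
gripper_force: 40.0
```

```bash
python3 st.py
```

```text
25.0 [-0.337  0.481  1.203  0.118  0.947 -0.237] [ 712.6 -102.7  306.9]
[[ 1.430e-01  8.576e-01  4.940e-01]
 [ 9.897e-01 -1.238e-01 -7.160e-02]
 [-3.000e-04  4.991e-01 -8.665e-01]]
to grasp [ 289.  -345.5   96.2]
toe yaw -8.214987298812877 pitch up 29.942490832566
window [ 726.26931538 -104.69736015  282.96595666] to focus [ -98.4 -182.2   25.4]
```

Request:
step_arm:
  series:
    - [-1, 0, -45, -26, 0]
    - [-1, 0, -45, -26, 0]
    - [-1, 0, -45, -26, 0]
    - [-1, 0, 0, 0, 0]

```text
t: 25.5
ee_pos: [561.8, -81.7, 315.7]
orientation: [2.031, 1.761, 0.484]
ft_force: [0.9, -0.3, -0.2]
width: 11.8
gripper_force: 40.0
```

Request:
step_arm:
  series:
    - [-1, -49, 0, 0, 0]
    - [-1, -49, 0, 0, 0]
    - [-1, 0, -14, 24, 0]
    - [-1, 0, -14, 24, 0]
    - [-1, 0, 0, 0, 0]

```text
t: 26.12
ee_pos: [549.7, -179.8, 256.9]
orientation: [2.036, 1.764, 0.481]
ft_force: [-0.6, 0.2, 0.4]
width: 11.6
gripper_force: 40.0
```

```bash
python3 st.py
```

```text
26.125 [-0.613  0.204  1.724  0.341  0.754 -0.665] [ 549.7 -179.8  256.9]
[[ 0.1431  0.8511  0.5052]
 [ 0.9897 -0.1215 -0.0756]
 [-0.0029  0.5108 -0.8597]]
to grasp [ 389.2 -191.5  124.3]
toe yaw -8.124537894145094 pitch up 30.716441057729053
window [ 563.66565584 -181.92028344  233.15293127] to focus [  1.5 -28.2  56.7]
```

Request:
step_arm:
  series:
    - [-1, 0.8, -14, 28, 0]
    - [-1, 0.7, -14, 28, 0]
    - [-1, 0, 0, 0, 0]
    - [-1, 0, 0, 0, 0]

```text
t: 26.62
ee_pos: [554.2, -178.8, 196.5]
orientation: [2.033, 1.763, 0.482]
ft_force: [-0.8, 0.2, -0.2]
width: 11.3
gripper_force: 40.0
```

```bash
python3 st.py
```

```text
26.625 [-0.606  0.284  1.796  0.407  0.607 -0.746] [ 554.2 -178.8  196.5]
[[ 0.1428  0.8497  0.5076]
 [ 0.9897 -0.1203 -0.077 ]
 [-0.0044  0.5134 -0.8581]]
to grasp [ 387.6 -164.2   69.4]
toe yaw -8.058180460156985 pitch up 30.890692717189975
window [ 568.1834497  -180.96872924  172.82977157] to focus [-0.3 -1.1  2.6]
```

Request:
step_arm:
  series:
    - [-1, -0.3, -1.2, 2.6, 0]
    - [-1, 0, 0, 0, 0]
    - [-1, 0, 0, 0, 0]
    - [-1, 0, 0, 0, 0]
    - [-1, 0, 0, 0, 0]

```text
t: 27.25
ee_pos: [553.0, -178.4, 191.1]
orientation: [2.036, 1.765, 0.481]
ft_force: [0.6, 0.3, -1.4]
width: 11.5
gripper_force: 40.0
```

```bash
python3 st.py
python3 - <<'E'
from h import *; from workcell import cams,ctrl
c=cams.capture('scene'); s=ctrl.read_state(); M=R.from_rotvec(s['orientation']).as_matrix()
B=np.c_[M[:,1],np.cross(-M[:,2],M[:,1]),-M[:,2]]; o=s['ee_pos']-B@[0,0,48.6]
x,y=158,181; im=cv2.resize(c['img'][y:y+120,x:x+100],None,fx=5,fy=5,interpolation=cv2.INTER_CUBIC)
for p in([54,22,8],[54,-22,8],[54,-22,0],[-16,-22,0],[-16,22,0],[54,22,0]):
    u=(proj(c,o+B@p)[0]-[x,y]+.5)*5-.5; print(p,u.round(0)); cv2.circle(im,tuple(int(v) for v in u.round()),3,(0,0,255),1)
cv2.imwrite('pics/p3.png',im)
E
```

```text
27.25 [-0.606  0.29   1.803  0.412  0.599 -0.752] [ 553.  -178.4  191.1]
[[ 0.143   0.8514  0.5046]
 [ 0.9897 -0.1216 -0.0753]
 [-0.0028  0.5102 -0.8601]]
to grasp [ 387.1 -160.5   66.4]
toe yaw -8.125128223122477 pitch up 30.674824893098283
window [ 566.91961516 -180.51646001  167.31375916] to focus [-0.6  2.8 -1.5]
[54, 22, 8] [345. 350.]
[54, -22, 8] [232. 398.]
[54, -22, 0] [240. 417.]
[-16, -22, 0] [210. 364.]
[-16, 22, 0] [315. 320.]
[54, 22, 0] [352. 368.]
```

View pics/p3.png

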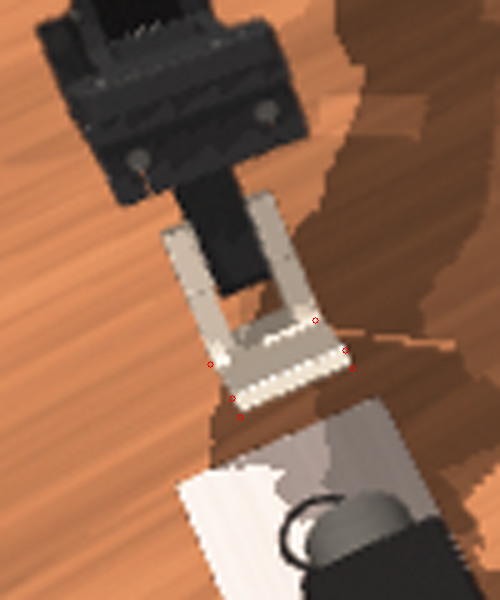

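The picture shows the bracket toe-up, aimed at the lens, with corners within about 1 px of prediction. Final trim and hold.

Request:
step_arm:
  series:
    - [-1, -0.6, 2.8, -1.2, 0]
    - [-1, 0, 0, 0, 0]
    - [-1, 0, 0, 0, 0]
    - [-1, 0, 0, 0, 0]
    - [-1, 0, 0, 0, 0]

```text
t: 27.92
ee_pos: [554.7, -179.3, 193.4]
orientation: [2.036, 1.765, 0.481]
ft_force: [-1.0, -0.6, -0.8]
width: 11.7
gripper_force: 40.0
```

Request:
step_arm:
  series:
    - [-1, 0, 0, 0, 0]
    - [-1, 0, 0, 0, 0]
    - [-1, 0, 0, 0, 0]
    - [-1, 0, 0, 0, 0]
    - [-1, 0, 0, 0, 0]

```text
t: 28.55
ee_pos: [554.7, -179.3, 193.4]
orientation: [2.036, 1.765, 0.481]
ft_force: [0.5, 0.7, -0.8]
width: 11.4
gripper_force: 40.0
```

```bash
python3 st.py
```

```text
28.55 [-0.605  0.291  1.795  0.407  0.606 -0.746] [ 554.7 -179.3  193.4]
[[ 0.1429  0.8515  0.5045]
 [ 0.9897 -0.1215 -0.0753]
 [-0.0028  0.5101 -0.8601]]
to grasp [ 387.7 -163.2   67.6]
toe yaw -8.121303895544065 pitch up 30.670247000316838
window [ 568.60538216 -181.33060977  169.69914036] to focus [ 0.   0.1 -0.3]
```

```bash
python3 -c "
from workcell import ctrl
print(ctrl.finish_job())"
```

```text
the job is handed in; nothing more can be done
None
```

The bracket was shown side-on, then toe-on, and the job was handed in at 28.6 s with it held still, toe tipped up about 30° at the lens and its window at the focus within about 2 mm; no verdict came back, and while straightening the tool before the pick, joint 3 read 0.186 against its listed 0.19 limit.

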